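# Rock the seized wing nut of the round mould free

## Task

The wing nut on top of the round plaster mould's clamp is seized with dried slip. Rock it back and forth in small arcs until it breaks free, then turn it anticlockwise about a sixth of a turn (60 degrees) past where it was stuck, and let go of it. Leave the wing nut on the square mould's clamp as it is.

Things in the scene. Friction and masses are not known exactly. Their poses are not given: they have to be found in the camera images.
- round_clamp: The clamp of the ROUND mould, fixed to the table; origin under its centre at table height, x along its bar, z up. A plywood foot 210 (x) x 160 mm carries a white plaster drum 142 mm across; over it runs a steel bar 200 mm long, 32 mm wide, top 96 mm above the table, on a bolt at either end (heads 7 mm high, 88 mm from the centre). The seized nut sits on the bar's middle.
- wing_nut_grip (a point): The seized steel wing nut on the ROUND mould: a point on its vertical axis, half-way up its flat wings, 125 mm above the table, 29 mm above the bar. x runs along the wings, y square to their faces, z up. The wings span 68 mm, are 12 mm thick, 26 mm high; grip them across the 12 mm with about 40 N. Under them a 12 mm neck, then a foot 28 mm wide and 9 mm high on the bar.
- wing_nut (a joint): Its turn, rad, anticlockwise from above positive; 0 = as stuck, wings along the bar (starts within 0.05). At first it gives only 0.25 to 0.32 rad each way to firm stops, needing 0.2 to 0.4 N m. Each full swing from stop to stop loosens it a bit; pushing on a stop does nothing. After 2 or 3 swings to each side it passes the anticlockwise stop and turns on easily to 1.3 rad. It stays where left.
- tight_nut (a joint): The like wing nut (same size and height) on the SQUARE mould, a plaster block 140 x 128 mm in a like fixed clamp on the other side of the table's middle line. Its turn, rad, anticlockwise from above positive; 0 = wings along its bar, starts within 0.05. To be left as it is.

How it is judged:
By the outcome, as a careful person would: the job done as asked, in the order asked, and still so for the second after the job is handed in, with the robot touching nothing.
It also fails if it takes over 58 s, if anything falls off the work surface, if the arm or the gripper's body presses on something with over 40 N, if the wrist force passes 120 N, or if a joint passes its speed limit or range.

## Robot

A 6-joint arm with a two-finger parallel gripper is mounted at the origin on the work surface. World frame = base frame: x ahead of the robot, y to its left, z up, the work surface at z = 0. Lengths are in m, angles in rad, forces in N, time in s.
With the tool pointing down it reaches from about 0.35 to 0.95 m from the base axis. Payload 17.4 kg.
Tool frame: the origin (TCP) lies midway between the tips of the shut fingers; the grasp point (between the pads) lies 19 mm behind it; z points along the fingers, y is the line along which they close (so a half turn about z gives the same grasp; the last joint's range is limited). The gripper opens to 93 mm and grips with 3 to 60 N. Pads are 15 mm wide; open, the fingers measure 128 mm over their backs; the gripper's body (75 mm by 188 mm) begins 65 mm behind the grasp point.
Start: joints at [1.08, 0.116, 1.442, -0, 1.584, -0.038], TCP at [0.295, 0.607, 0.219] pointing down, gripper open.
Joint ranges: [-2.83, 2.83], [-0.83, 2.19], [0.07, 2.5], [-1.14, 4.28], [0.01, 3], [-2.97, 2.97]. Speed limits (rad/s): [1.89, 1.89, 2.22, 3.14, 3.14, 3.14].

## Interface

Orientations are given as a 3x3 rotation matrix whose columns are the frame's x, y, z axes.
In Python, from bench import manip gives the robot as it stands.
- The arm moves only by the tool move_arm, never from a script. Its argument "motion" is a list of rows, each a list of 7 numbers: the shift along the tool's x, y, z scaled (see below), then the turn, a rotation vector about the tool's x, y, z scaled (see below), then the closure in counts, from 0 (fully open) to 255 (shut). A call has 1 to 12 rows; each row is the pose to reach, as a shift and turn from the pose commanded when the call began, along the tool's axes at that moment, turning the shorter way round; what a row does not reach only later rows make up. The controller multiplies each number of a shift by 1 m and each number of a turn by 180 degrees. A row lasts 1/10 s, in which the tool goes at most 50 mm and 8.59 degrees, less where a joint would pass 70% of its speed; a pose out of reach is approached as far as the arm can. A call with a number of a shift or a turn outside -1 to 1 is refused whole. A call with a gripper value outside its range is refused whole. The fingers move at their own pace and stop on an object; the grip force is fixed at half the most. Time passes only in rows, so rows that repeat a pose let the fingers close. It gives the time, the measured TCP pose, the force, the opening and the grip force at its end, in the units of the state.
- manip.observe(): the state, without advancing time (a new reading comes with each control period).
- manip.camera(name): name is "side" or "top"; returns the picture (384x512x3 uint8, red, green, blue); there is no depth.
- manip.camera_params(name): a dict with "fov_y" (degrees; the focal length in pixels is half the picture's height over the tangent of half this angle, whatever the lens; pixels are square), "cx", "cy" (the principal point, pixels), "D" ([k1, k2, p1, p2, k3] as OpenCV has them; the pictures are not rectified), "view" (4x4, takes a point from world to camera coordinates). Camera axes: x right, y down, z forward; pixel columns grow to the right and rows downward; lengths in m; the calibration is good to about 2 mm. A picture is of the moment at which its call begins. camera_params takes no time and is no camera call.
- manip.close_job(): hands the job in; it is judged then, once.
Trained networks look in the newest picture that a camera, given by its name, has taken for a name from the list of things; names that differ only in an ending like _2 or _b are one class to them, and where a whole thing is asked for, a point or a joint stands for the part that bears it (a point fixed in the world has none). Each returns a list of dicts, best first, with "p" (0 to 1); they miss things now and then, are a little off and sometimes report something else, mostly with a low value. They report only what shows in the picture. A call takes as long as a camera call.
- manip.look_for(camera, target): "point" ([x, y, z] in m, in world coordinates, good to about 4 mm: the middle of the surface that is visible of it).
- manip.trace(camera, target): "pixels" (384x512 bool, what is visible of it).
The state is a dict: "clock": time; "joint_pos": joint angles; "joint_velocities": joint speeds; "joint_efforts": joint torques, N m; "ee_pos": TCP position; "eef_rot": TCP orientation; "force": force on the tool from outside, world axes, zero at the start; "ft_torque": the same for the moment, N m; "grip_width": finger opening in m; "grasp_force": force on a finger pad.
Only numpy, scipy, OpenCV 4.12 (cv2) and the standard library are available. Lean on these libraries where they do the work, as an engineer would, in place of code of your own. Each camera call takes 0.05 s, during which the arm holds its last target. There are 200 camera calls.

## Working session

There is one attempt and no reset: what is moved stays moved. The work goes in short steps, Python scripts to look and compute and a tool call to move; the robot and the scene stay as the last step left them, time stands still between calls to the robot, and variables do not carry over. Pictures are saved under pics/ and viewed, at most 10 in all, crops included, and the job is handed in when it is done.

Besides the shell and the picture viewer there is one more tool, called after ">>>" by a JSON object that holds its "method" and its "body". move_arm: Moves the arm, as the interface text tells. Shifts and turns lie within -1 to 1; 1 stands for 1 m of shift or 180 degrees of turn. Its arguments: {"type":"object","properties":{"motion":{"type":"array","items":{"type":"array","items":{"type":"number"}}}},"required":["motion"]}

```bash
mkdir -p pics; python3 - <<'E'
from bench import manip
import cv2,numpy as np
s=manip.observe();print({k:np.round(v,3).tolist() for k,v in s.items()})
for c in("top","side"):
    im=manip.camera(c);cv2.imwrite(f"pics/{c}0.png",im[:,:,::-1])
    p=manip.camera_params(c);print(c,p["fov_y"],p["cx"],p["cy"],p["D"],np.round(p["view"],4).tolist())
    for t in("wing_nut_grip","round_clamp","tight_nut"):
        print(t,[(np.round(d["point"],3).tolist(),round(d["p"],2)) for d in manip.look_for(c,t)])
E
```

```text
{'clock': 0.0, 'joint_pos': [1.08, 0.116, 1.442, -0.0, 1.584, -0.038], 'joint_velocities': [-0.001, -0.001, -0.0, -0.0, 0.002, 0.0], 'joint_efforts': [-0.002, -72.124, -62.264, 0.078, 0.024, -0.0], 'ee_pos': [0.295, 0.607, 0.218], 'eef_rot': [[-0.899, 0.437, -0.001], [0.437, 0.899, -0.001], [0.0, -0.001, -1.0]], 'force': [0.762, -0.074, -0.068], 'ft_torque': [0.004, -0.063, 0.028], 'grasp_force': 0.0, 'grip_width': 0.093}
top 55.58356221100015 259.0830343746258 189.12512950478435 [0.0148236 0.        0.        0.        0.       ] [[0.026, -0.9986, -0.0452, 0.0054], [-0.9842, -0.0177, -0.1762, 0.5522], [0.1752, 0.0491, -0.9833, 0.6719], [0.0, 0.0, 0.0, 1.0]]
wing_nut_grip [([0.542, -0.208, 0.132], 0.7)]
round_clamp [([0.534, -0.197, 0.088], 0.75)]
tight_nut [([0.581, 0.23, 0.13], 0.94)]
side 47.62095119236244 256.9932823375649 186.06989153040124 [-0.13085665  0.          0.          0.          0.        ] [[0.7804, -0.6253, 0.0026, -0.4134], [-0.4787, -0.6, -0.641, 0.3287], [0.4023, 0.499, -0.7676, 0.6348], [0.0, 0.0, 0.0, 1.0]]
wing_nut_grip [([0.544, -0.22, 0.131], 0.73)]
round_clamp [([0.515, -0.229, 0.083], 0.62)]
tight_nut [([0.588, 0.235, 0.122], 0.67)]
```

View pics/top0.png

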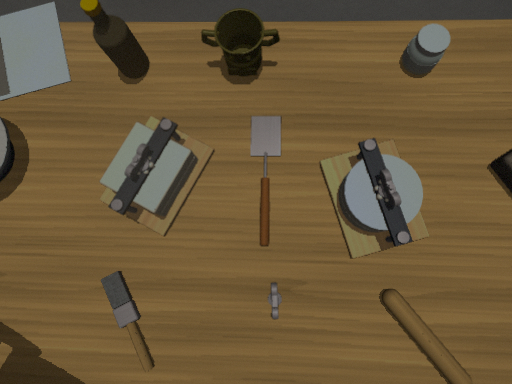

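View pics/side0.png

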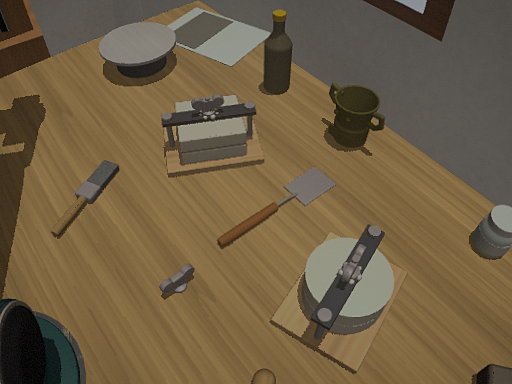

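The top view shows the round mould at right: bolt heads at about (370,146) and (403,238), nut near (386,190). In the side view its bolts are at about (375,232) and (324,315), and the nut at (349,272). The square mould is on the other side (+y). Next I refine the axis and wing direction.

```bash
cat > h.py <<'E'
from bench import manip
import cv2,numpy as np
def K(p):
    f=192/np.tan(np.radians(p["fov_y"]/2));return np.array([[f,0,p["cx"]],[0,f,p["cy"]],[0,0,1]])
def ray(c,uv):
    p=manip.camera_params(c);V=np.array(p["view"]);R,t=V[:3,:3],V[:3,3]
    q=cv2.undistortPoints(np.array([[uv]],float),K(p),np.array(p["D"]))[0,0]
    return -R.T@t,R.T@np.r_[q,1]
def atz(c,uv,z):
    o,d=ray(c,uv);return o+d*(z-o[2])/d[2]
def proj(c,P):
    p=manip.camera_params(c);V=np.array(p["view"])
    return cv2.projectPoints(np.atleast_2d(P).astype(float),cv2.Rodrigues(V[:3,:3])[0],V[:3,3],K(p),np.array(p["D"]))[0][:,0]
E
python3 - <<'E'
from h import *
for c,B in(("top",[(370,145.5),(403.5,238)]),("side",[(375,231.5),(324.5,315)])):
    P=[atz(c,b,.103) for b in B];d=P[1]-P[0]
    print(c,np.round(P,4).tolist(),"mid",np.round((P[0]+P[1])/2,4),"len",np.linalg.norm(d),"ang",np.degrees(np.arctan2(d[1],d[0])))
    im=manip.camera(c)
    for d in manip.trace(c,"wing_nut")[:1]:
        m=d["pixels"];v,u=np.nonzero(m);pts=np.c_[u,v].astype(float)
        print(d["p"],len(u),pts.mean(0),cv2.minAreaRect(pts.astype(np.float32)),atz(c,pts.mean(0),.125))
        im=im.copy();cs,_=cv2.findContours(m.astype(np.uint8),0,2)
    M=(387,192) if c=="top" else (349,272)
    x,y=M;cr=im[y-60:y+60,x-60:x+60,::-1]
    cv2.imwrite(f"pics/{c}1.png",cv2.resize(cr,(480,480),interpolation=cv2.INTER_CUBIC))
a=cv2.imread("pics/top1.png")[:,40:440];b=cv2.imread("pics/side1.png")[:,40:440];cv2.imwrite("pics/both.png",np.hstack([a,b]))
E
```

```text
top [[0.6275, -0.1873, 0.103], [0.46, -0.2404, 0.103]] mid [ 0.5438 -0.2138  0.103 ] len 0.17578223304119472 ang -162.39409841766002
0.97 453 [388.13245033 188.63355408] ((386.4180908203125, 188.90167236328125), (38.828773498535156, 18.66534423828125), 68.62937927246094) [ 0.54332065 -0.21050633  0.125     ]
side [[0.6286, -0.1894, 0.103], [0.4612, -0.2415, 0.103]] mid [ 0.5449 -0.2155  0.103 ] len 0.17530851282733878 ang -162.73221667751656
0.92 339 [353.16814159 264.74631268] ((352.86798095703125, 262.04302978515625), (15.792609214782715, 38.28744888305664), 15.64224624633789) [ 0.54213579 -0.21603222  0.125     ]
```

View pics/both.png

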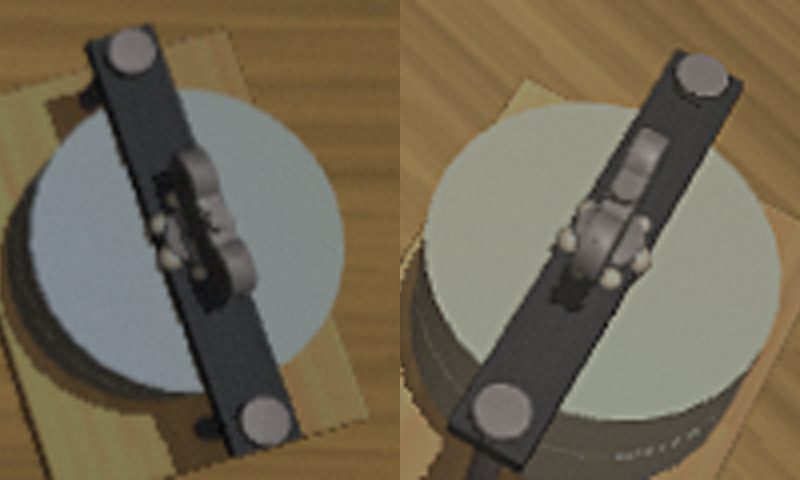

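Bolts come out 176 mm apart in both views, as they should. The axis is at (0.5443, -0.2147), the bar at 17.4°, so the jaw line goes to -72.5°.

```bash
cat >> h.py <<'E'
from scipy.spatial.transform import Rotation as Ro
C=np.array([.5443,-.2147]);YA=-72.55
def rel(xy,z,ya):
    s=manip.observe();R=np.array(s["eef_rot"]);a=np.radians(ya)
    y=np.array([np.cos(a),np.sin(a),0]);zz=np.array([0,0,-1.]);T=np.c_[np.cross(y,zz),y,zz]
    sh=R.T@(np.r_[xy,z]-s["ee_pos"]);rv=Ro.from_matrix(R.T@T).as_rotvec()/np.pi
    print("t",s["clock"],"pos",np.round(s["ee_pos"],4),"yaw",round(np.degrees(np.arctan2(R[1,1],R[0,1])),2),"q6",round(s["joint_pos"][5],3),"F",np.round(s["force"],1),"M",np.round(s["ft_torque"],2),"w",round(s["grip_width"],4),"g",round(s["grasp_force"],1))
    print("shift",np.round(sh,4).tolist(),"turn",np.round(rv,4).tolist())
E
python3 -c "
from h import *
rel(C,.22,YA)"
```

```text
t 0.6 pos [0.2953 0.607  0.2186] yaw 64.06 q6 -0.038 F [-0.   0.3 -0.1] M [ 0.06 -0.01  0.03] w 0.0931 g 0.0
shift [-0.5834, -0.63, -0.0014] turn [0.0, 0.0, 0.7589]
```

>>> {"method": "move_arm", "body": {"motion": [[-0.583,-0.63,-0.001,0,0,0.759,0],[-0.583,-0.63,-0.001,0,0,0.759,0],[-0.583,-0.63,-0.001,0,0,0.759,0],[-0.583,-0.63,-0.001,0,0,0.759,0],[-0.583,-0.63,-0.001,0,0,0.759,0],[-0.583,-0.63,-0.001,0,0,0.759,0],[-0.583,-0.63,-0.001,0,0,0.759,0],[-0.583,-0.63,-0.001,0,0,0.759,0],[-0.583,-0.63,-0.001,0,0,0.759,0],[-0.583,-0.63,-0.001,0,0,0.759,0],[-0.583,-0.63,-0.001,0,0,0.759,0],[-0.583,-0.63,-0.001,0,0,0.759,0]]}}

```text
clock: 1.8
ee_pos: [0.4692, 0.0306, 0.2198]
eef_rot: [[0.635, 0.772, 0.001], [0.772, -0.635, 0.0], [0.001, 0.001, -1.0]]
force: [0.7, 1.1, 0.2]
grip_width: 0.0929
grasp_force: 0.0
```

```bash
python3 -c "
from h import *
rel(C,.2,YA)"
```

```text
t 1.8 pos [0.4692 0.0306 0.2198] yaw -39.43 q6 0.699 F [0.7 1.1 0.2] M [-0.04  0.11  0.07] w 0.0929 g 0.0
shift [-0.1418, 0.2138, 0.0199] turn [0.0002, -0.0003, 0.184]
```

>>> {"method": "move_arm", "body": {"motion": [[-0.142,0.214,0.02,0,0,0.184,0],[-0.142,0.214,0.02,0,0,0.184,0],[-0.142,0.214,0.02,0,0,0.184,0],[-0.142,0.214,0.02,0,0,0.184,0],[-0.142,0.214,0.02,0,0,0.184,0],[-0.142,0.214,0.02,0,0,0.184,0],[-0.142,0.214,0.02,0,0,0.184,0],[-0.142,0.214,0.02,0,0,0.184,0],[-0.142,0.214,0.02,0,0,0.184,0]]}}

```text
clock: 2.7
ee_pos: [0.5457, -0.2112, 0.1998]
eef_rot: [[0.952, 0.307, 0.001], [0.307, -0.952, -0.0], [0.001, 0.0, -1.0]]
force: [-1.1, 0.7, 0.5]
grip_width: 0.093
grasp_force: 0.0
```

```bash
python3 -c "
from h import *
rel(C,.107,YA)"
```

```text
t 2.7 pos [ 0.5457 -0.2112  0.1998] yaw -72.12 q6 0.846 F [-1.1  0.7  0.5] M [ 0.01  0.12 -0.02] w 0.093 g 0.0
shift [-0.0025, 0.0029, 0.0928] turn [0.0001, -0.0002, 0.0024]
```

>>> {"method": "move_arm", "body": {"motion": [[-0.0025,0.003,0.03,0,0,0.0024,0],[-0.0025,0.003,0.06,0,0,0.0024,0],[-0.0025,0.003,0.08,0,0,0.0024,0],[-0.0025,0.003,0.0925,0,0,0.0024,0],[-0.0025,0.003,0.0925,0,0,0.0024,0],[-0.0025,0.003,0.0925,0,0,0.0024,0],[-0.0025,0.003,0.0925,0,0,0.0024,150]]}}

```text
clock: 3.4
ee_pos: [0.5449, -0.2161, 0.1084]
eef_rot: [[0.954, 0.299, 0.002], [0.299, -0.954, -0.001], [0.002, 0.001, -1.0]]
force: [0.3, -0.5, -0.5]
grip_width: 0.0889
grasp_force: 0.0
```

```bash
python3 - <<'E'
from h import *
rel(C,.107,YA)
im=manip.camera("side");im2=manip.camera("top")
cv2.imwrite("pics/g1.png",np.hstack([cv2.resize(i[y-75:y+75,x-75:x+75,::-1],(400,400),interpolation=cv2.INTER_CUBIC) for i,x,y in((im,349,255),(im2,387,192))]))
E
```

```text
t 3.4 pos [ 0.5449 -0.2161  0.1084] yaw -72.61 q6 0.846 F [ 0.3 -0.5 -0.5] M [ 0.01  0.12 -0.  ] w 0.0889 g 0.0
shift [-0.0001, -0.0015, 0.0014] turn [0.0004, -0.0005, -0.0003]
```

View pics/g1.png

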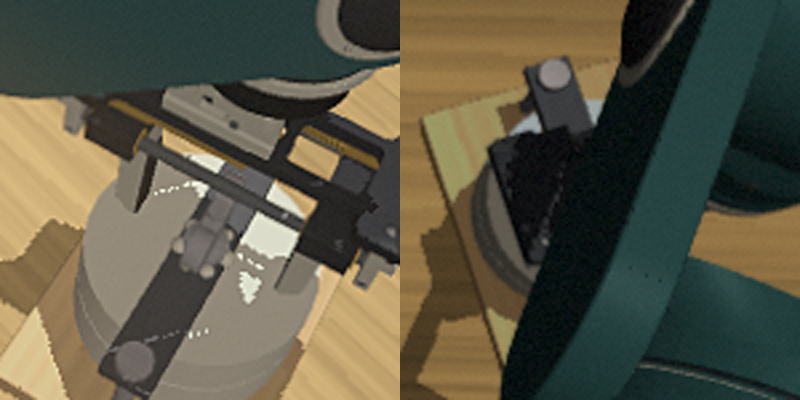

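The side crop shows the fingers straddling the nut, wings about central between them. Now I close.

>>> {"method": "move_arm", "body": {"motion": [[0,-0.0015,0.001,0,0,0,255],[0,-0.0015,0.001,0,0,0,255],[0,-0.0015,0.001,0,0,0,255],[0,-0.0015,0.001,0,0,0,255],[0,-0.0015,0.001,0,0,0,255],[0,-0.0015,0.001,0,0,0,255],[0,-0.0015,0.001,0,0,0,255]]}}

```text
clock: 4.2
ee_pos: [0.5438, -0.2146, 0.1058]
eef_rot: [[0.954, 0.299, -0.0], [0.299, -0.954, -0.0], [-0.0, -0.0, -1.0]]
force: [0.6, 0.5, 0.3]
grip_width: 0.0257
grasp_force: 0.0
```

```bash
python3 -c "
from h import *
rel(C,.107,YA)"
```

```text
t 4.2 pos [ 0.5438 -0.2146  0.1058] yaw -72.63 q6 0.848 F [0.6 0.5 0.3] M [-0.03  0.13  0.09] w 0.0257 g 0.0
shift [0.0004, 0.0002, -0.0012] turn [-0.0, 0.0, -0.0004]
```

>>> {"method": "move_arm", "body": {"motion": [[0,0,-0.001,0,0,0,255],[0,0,-0.001,0,0,0,255],[0,0,-0.001,0,0,0,255],[0,0,-0.001,0,0,0,255],[0,0,-0.001,0,0,0,255]]}}

```text
clock: 4.7
ee_pos: [0.5437, -0.2142, 0.107]
eef_rot: [[0.954, 0.299, -0.0], [0.299, -0.954, 0.001], [0.0, -0.001, -1.0]]
force: [-3.0, 4.8, 3.2]
grip_width: 0.0119
grasp_force: 30.0
```

```bash
python3 -c "
from h import *
rel(C,.107,YA)"
```

```text
t 4.7 pos [ 0.5437 -0.2142  0.107 ] yaw -72.62 q6 0.848 F [-3.   4.8  3.2] M [ 0.77  0.6  -0.05] w 0.0119 g 30.0
shift [0.0004, 0.0006, 0.0] turn [-0.0003, -0.0, -0.0004]
```

>>> {"method": "move_arm", "body": {"motion": [[0,0.0005,0,0,0,-0.02,255],[0,0.0005,0,0,0,-0.04,255],[0,0.0005,0,0,0,-0.06,255],[0,0.0005,0,0,0,-0.075,255],[0,0.0005,0,0,0,-0.085,255],[0,0.0005,0,0,0,-0.085,255]]}}

```text
clock: 5.3
ee_pos: [0.5441, -0.2147, 0.107]
eef_rot: [[0.841, 0.541, 0.0], [0.541, -0.841, 0.001], [0.001, -0.0, -1.0]]
force: [0.6, 4.8, 2.1]
grip_width: 0.0118
grasp_force: 30.0
```

```bash
python3 -c "
from h import *
rel(C,.107,YA)"
```

```text
t 5.3 pos [ 0.5441 -0.2147  0.107 ] yaw -57.26 q6 0.579 F [0.6 4.8 2.1] M [ 0.55  0.27 -0.31] w 0.0118 g 30.0
shift [0.0001, 0.0001, -0.0] turn [-0.0002, -0.0002, 0.0849]
```

>>> {"method": "move_arm", "body": {"motion": [[0,0,0,0,0,-0.007,255],[0,0,0,0,0,-0.014,255],[0,0,0,0,0,-0.02,255],[0,0,0,0,0,-0.02,255]]}}

```text
clock: 5.7
ee_pos: [0.5441, -0.2146, 0.107]
eef_rot: [[0.806, 0.592, 0.0], [0.592, -0.806, 0.001], [0.001, -0.001, -1.0]]
force: [-0.3, 6.8, 2.6]
grip_width: 0.0123
grasp_force: 30.5
```

```bash
python3 -c "
from h import *
rel(C,.107,YA)"
```

```text
t 5.7 pos [ 0.5441 -0.2146  0.107 ] yaw -53.7 q6 0.517 F [-0.3  6.8  2.6] M [ 0.82  0.18 -0.6 ] w 0.0123 g 30.5
shift [0.0001, 0.0002, 0.0] turn [-0.0002, -0.0002, 0.1047]
```

Anticlockwise stop reached (torque up to 0.6 N m, about 17-18°). Swinging back to the clockwise one.

>>> {"method": "move_arm", "body": {"motion": [[0,0,0,0,0,0.03,255],[0,0,0,0,0,0.06,255],[0,0,0,0,0,0.09,255],[0,0,0,0,0,0.12,255],[0,0,0,0,0,0.15,255],[0,0,0,0,0,0.18,255],[0,0,0,0,0,0.2,255],[0,0,0,0,0,0.21,255],[0,0,0,0,0,0.21,255]]}}

```text
clock: 6.6
ee_pos: [0.5437, -0.2137, 0.107]
eef_rot: [[1.0, -0.027, -0.001], [-0.027, -1.0, 0.003], [-0.001, -0.003, -1.0]]
force: [-5.5, 12.7, 5.5]
grip_width: 0.0119
grasp_force: 30.3
```

```bash
python3 -c "
from h import *
rel(C,.107,YA)"
```

```text
t 6.6 pos [ 0.5437 -0.2137  0.107 ] yaw -91.55 q6 1.178 F [-5.5 12.7  5.5] M [2.36 1.03 0.47] w 0.0119 g 30.3
shift [0.0006, 0.001, 0.0] turn [-0.0009, 0.0002, -0.1055]
```

>>> {"method": "move_arm", "body": {"motion": [[0,-0.0005,0,0,0,0.008,255],[0,-0.0005,0,0,0,0.016,255],[0,-0.0005,0,0,0,0.016,255]]}}

```text
clock: 6.9
ee_pos: [0.5437, -0.2137, 0.107]
eef_rot: [[0.997, -0.077, -0.001], [-0.077, -0.997, 0.002], [-0.001, -0.001, -1.0]]
force: [-4.4, 7.6, 5.2]
grip_width: 0.0128
grasp_force: 32.3
```

```bash
python3 -c "
from h import *
rel(C,.107,YA)"
```

```text
t 6.9 pos [ 0.5437 -0.2137  0.107 ] yaw -94.41 q6 1.229 F [-4.4  7.6  5.2] M [1.63 0.96 0.71] w 0.0128 g 32.3
shift [0.0006, 0.0009, 0.0] turn [-0.0005, 0.0002, -0.1214]
```

Clockwise stop confirmed (0.71 N m, near -91°). Now anticlockwise swing 2.

>>> {"method": "move_arm", "body": {"motion": [[0,0,0,0,0,-0.03,255],[0,0,0,0,0,-0.06,255],[0,0,0,0,0,-0.09,255],[0,0,0,0,0,-0.12,255],[0,0,0,0,0,-0.15,255],[0,0,0,0,0,-0.18,255],[0,0,0,0,0,-0.2,255],[0,0,0,0,0,-0.217,255],[0,0,0,0,0,-0.23,255],[0,0,0,0,0,-0.23,255]]}}

```text
clock: 7.9
ee_pos: [0.5441, -0.2145, 0.107]
eef_rot: [[0.799, 0.602, 0.0], [0.602, -0.799, 0.0], [0.0, 0.0, -1.0]]
force: [-0.4, 2.6, 2.7]
grip_width: 0.0123
grasp_force: 30.6
```

```bash
python3 -c "
from h import *
rel(C,.107,YA)"
```

```text
t 7.9 pos [ 0.5441 -0.2145  0.107 ] yaw -52.99 q6 0.505 F [-0.4  2.6  2.7] M [ 0.16  0.13 -0.57] w 0.0123 g 30.6
shift [0.0001, 0.0003, -0.0] turn [0.0, -0.0001, 0.1087]
```

Stop again (0.57 N m, fingers spread a little). Back clockwise.

>>> {"method": "move_arm", "body": {"motion": [[0,-0.0005,0,0,0,0.03,255],[0,-0.0005,0,0,0,0.06,255],[0,-0.0005,0,0,0,0.09,255],[0,-0.0005,0,0,0,0.12,255],[0,-0.0005,0,0,0,0.15,255],[0,-0.0005,0,0,0,0.18,255],[0,-0.0005,0,0,0,0.2,255],[0,-0.0005,0,0,0,0.217,255],[0,-0.0005,0,0,0,0.227,255],[0,-0.0005,0,0,0,0.227,255]]}}

```text
clock: 8.9
ee_pos: [0.5435, -0.2137, 0.107]
eef_rot: [[0.998, -0.069, -0.001], [-0.069, -0.998, 0.001], [-0.001, -0.001, -1.0]]
force: [-3.9, 4.6, 4.7]
grip_width: 0.0127
grasp_force: 31.1
```

```bash
python3 -c "
from h import *
rel(C,.107,YA)"
```

```text
t 8.9 pos [ 0.5435 -0.2137  0.107 ] yaw -93.97 q6 1.221 F [-3.9  4.6  4.7] M [1.22 0.91 0.58] w 0.0127 g 31.1
shift [0.0009, 0.0009, -0.0] turn [-0.0003, 0.0002, -0.119]
```

>>> {"method": "move_arm", "body": {"motion": [[0,0,0,0,0,-0.03,255],[0,0,0,0,0,-0.06,255],[0,0,0,0,0,-0.09,255],[0,0,0,0,0,-0.12,255],[0,0,0,0,0,-0.15,255],[0,0,0,0,0,-0.18,255],[0,0,0,0,0,-0.2,255],[0,0,0,0,0,-0.217,255],[0,0,0,0,0,-0.23,255],[0,0,0,0,0,-0.23,255]]}}

```text
clock: 9.9
ee_pos: [0.5437, -0.2147, 0.107]
eef_rot: [[0.794, 0.609, 0.0], [0.609, -0.794, -0.001], [-0.001, 0.001, -1.0]]
force: [-2.2, -4.5, 0.7]
grip_width: 0.0125
grasp_force: 30.3
```

```bash
python3 -c "
from h import *
rel(C,.107,YA)"
```

```text
t 9.9 pos [ 0.5437 -0.2147  0.107 ] yaw -52.52 q6 0.497 F [-2.2 -4.5  0.7] M [-0.95  0.19 -0.45] w 0.0125 g 30.3
shift [0.0005, 0.0003, 0.0] turn [0.0003, 0.0001, 0.1113]
```

Still held (fingers spread). Another clockwise swing.

>>> {"method": "move_arm", "body": {"motion": [[0,0,0,0,0,0.03,255],[0,0,0,0,0,0.06,255],[0,0,0,0,0,0.09,255],[0,0,0,0,0,0.12,255],[0,0,0,0,0,0.15,255],[0,0,0,0,0,0.18,255],[0,0,0,0,0,0.2,255],[0,0,0,0,0,0.22,255],[0,0,0,0,0,0.23,255],[0,0,0,0,0,0.23,255]]}}

```text
clock: 10.9
ee_pos: [0.5439, -0.2137, 0.1069]
eef_rot: [[0.998, -0.069, 0.0], [-0.069, -0.998, 0.001], [0.0, -0.001, -1.0]]
force: [1.3, 5.9, 2.3]
grip_width: 0.0125
grasp_force: 31.2
```

```bash
python3 -c "
from h import *
rel(C,.107,YA)"
```

```text
t 10.9 pos [ 0.5439 -0.2137  0.1069] yaw -93.96 q6 1.221 F [1.3 5.9 2.3] M [ 1.09 -0.06  0.59] w 0.0125 g 31.2
shift [0.0005, 0.001, -0.0001] turn [-0.0003, -0.0001, -0.1189]
```

>>> {"method": "move_arm", "body": {"motion": [[0,0,0,0,0,-0.03,255],[0,0,0,0,0,-0.06,255],[0,0,0,0,0,-0.09,255],[0,0,0,0,0,-0.12,255],[0,0,0,0,0,-0.15,255],[0,0,0,0,0,-0.18,255],[0,0,0,0,0,-0.2,255],[0,0,0,0,0,-0.217,255],[0,0,0,0,0,-0.235,255],[0,0,0,0,0,-0.235,255]]}}

```text
clock: 11.9
ee_pos: [0.5445, -0.2148, 0.1069]
eef_rot: [[0.782, 0.623, 0.002], [0.623, -0.782, -0.001], [0.001, 0.002, -1.0]]
force: [7.3, -4.6, -3.5]
grip_width: 0.0122
grasp_force: 30.0
```

```bash
python3 -c "
from h import *
rel(C,.107,-12)"
```

```text
t 11.9 pos [ 0.5445 -0.2148  0.1069] yaw -51.47 q6 0.479 F [ 7.3 -4.6 -3.5] M [-0.71 -1.34  0.14] w 0.0122 g 30.0
shift [-0.0001, -0.0002, -0.0001] turn [0.0008, 0.0, -0.2193]
```

Torque has dropped to near zero: free. Turning on to 60°.

>>> {"method": "move_arm", "body": {"motion": [[0,0,0,0,0,-0.03,255],[0,0,0,0,0,-0.06,255],[0,0,0,0,0,-0.09,255],[0,0,0,0,0,-0.12,255],[0,0,0,0,0,-0.15,255],[0,0,0,0,0,-0.18,255],[0,0,0,0,0,-0.2,255],[0,0,0,0,0,-0.212,255],[0,0,0,0,0,-0.219,255],[0,0,0,0,0,-0.219,255],[0,0,0,0,0,-0.219,255]]}}

```text
clock: 13.0
ee_pos: [0.5458, -0.2156, 0.107]
eef_rot: [[0.211, 0.977, 0.006], [0.977, -0.211, -0.003], [-0.002, 0.006, -1.0]]
force: [22.7, -12.5, -10.9]
grip_width: 0.0118
grasp_force: 30.0
```

```bash
python3 - <<'E'
from h import *
rel(C,.107,-12)
im=manip.camera("side");im2=manip.camera("top")
cv2.imwrite("pics/g2.png",np.hstack([cv2.resize(i[y-75:y+75,x-75:x+75,::-1],(400,400),interpolation=cv2.INTER_CUBIC) for i,x,y in((im,349,255),(im2,387,192))]))
E
```

```text
t 13.0 pos [ 0.5458 -0.2156  0.107 ] yaw -12.18 q6 -0.207 F [ 22.7 -12.5 -10.9] M [-2.1  -3.91  0.03] w 0.0118 g 30.0
shift [0.0006, -0.0016, -0.0] turn [0.0019, 0.0006, -0.001]
```

View pics/g2.png

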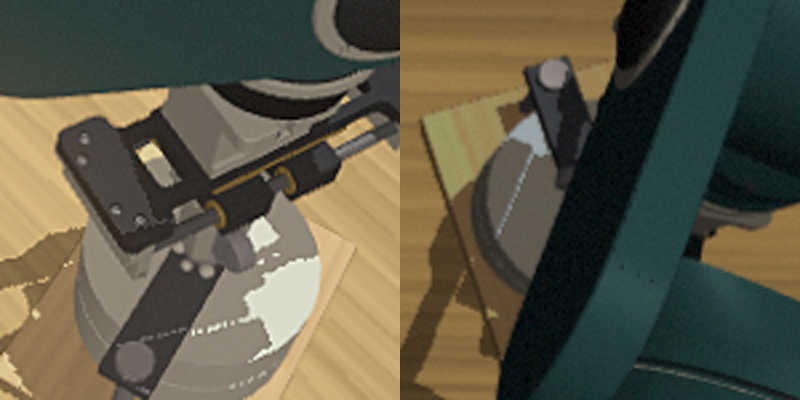

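The side crop shows the wing swung across the bar. The jaw is square on the wings (11.8 mm, no torque) at 60°. I relieve the side load, open and lift.

>>> {"method": "move_arm", "body": {"motion": [[0,0.0008,0,0,0,0,255],[0,0.0016,0,0,0,0,255],[0,0.0016,0,0,0,0,255],[0,0.0016,0,0,0,0,0],[0,0.0016,0,0,0,0,0],[0,0.0016,0,0,0,0,0],[0,0.0016,0,0,0,0,0],[0,0.0016,0,0,0,0,0],[0,0.0016,0,0,0,0,0],[0,0.0016,0,0,0,0,0],[0,0.0016,0,0,0,0,0],[0,0.0016,0,0,0,0,0]]}}

```text
clock: 14.3
ee_pos: [0.5452, -0.2145, 0.1069]
eef_rot: [[0.21, 0.978, -0.0], [0.978, -0.21, -0.0], [-0.0, -0.0, -1.0]]
force: [0.2, 0.3, 0.7]
grip_width: 0.0793
grasp_force: 0.0
```

```bash
python3 -c "
from h import *
rel(C,.22,-12)"
```

```text
t 14.3 pos [ 0.5452 -0.2145  0.1069] yaw -12.15 q6 -0.206 F [0.2 0.3 0.7] M [-0.12  0.04 -0.03] w 0.0793 g 0.0
shift [-0.0004, -0.0009, -0.1131] turn [-0.0, 0.0, -0.0008]
```

>>> {"method": "move_arm", "body": {"motion": [[0,0,-0.04,0,0,0,0],[0,0,-0.08,0,0,0,0],[0,0,-0.12,0,0,0,0],[0,0,-0.13,0,0,0,0],[0.03,-0.02,-0.13,0,0,0,0],[0.06,-0.04,-0.13,0,0,0,0],[0.1,-0.06,-0.13,0,0,0,0],[0.14,-0.09,-0.13,0,0,0,0],[0.18,-0.12,-0.13,0,0,0,0],[0.22,-0.15,-0.13,0,0,0,0],[0.22,-0.15,-0.13,0,0,0,0],[0.22,-0.15,-0.13,0,0,0,0]]}}

```text
clock: 15.5
ee_pos: [0.4447, 0.0328, 0.2368]
eef_rot: [[0.208, 0.978, 0.001], [0.978, -0.208, -0.0], [-0.0, 0.001, -1.0]]
force: [0.3, -1.5, -0.1]
grip_width: 0.093
grasp_force: 0.0
```

```bash
python3 - <<'E'
from h import *
rel(C,.22,-12)
im=manip.camera("side");im2=manip.camera("top")
cv2.imwrite("pics/g3.png",np.hstack([cv2.resize(i[y-75:y+75,x-75:x+75,::-1],(400,400),interpolation=cv2.INTER_CUBIC) for i,x,y in((im,349,255),(im2,387,192))]))
# predicted wing-tip pixels (crop coords) for 60 deg
for a in(50,60,70):
    t=np.radians(17.45+a);u=np.array([np.cos(t),np.sin(t)])
    P=[np.r_[C+s*.034*u,.13] for s in(1,-1)]
    print(a,((proj("side",P)-[274,180])*8/3).round().tolist(),((proj("top",P)-[312,117])*8/3+[400,0]).round().tolist())
E
```

```text
t 15.5 pos [0.4447 0.0328 0.2368] yaw -12.01 q6 0.226 F [ 0.3 -1.5 -0.1] M [-0.04  0.03  0.04] w 0.093 g 0.0
shift [-0.2214, 0.1489, 0.0169] turn [0.0002, 0.0, -0.0001]
50 [[190.0, 169.0], [239.0, 270.0]] [[562.0, 168.0], [663.0, 209.0]]
60 [[181.0, 172.0], [248.0, 266.0]] [[559.0, 176.0], [665.0, 200.0]]
70 [[173.0, 177.0], [256.0, 261.0]] [[558.0, 185.0], [666.0, 192.0]]
```

View pics/g3.png

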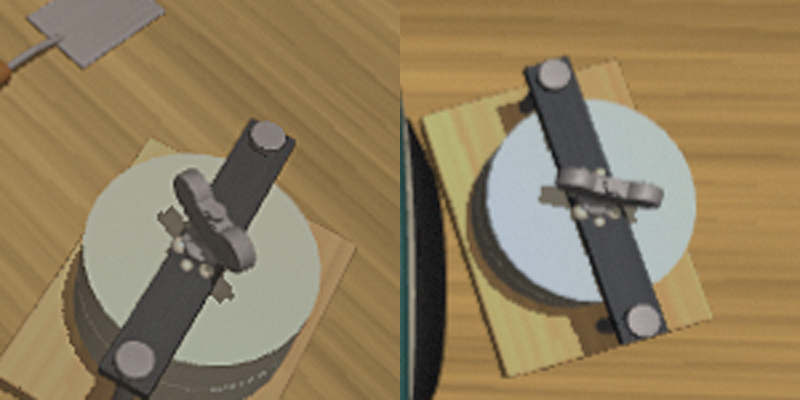

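The crops show the wings lying across the bar at about 60°: side tips near (185,180) and (245,262), top tips near (562,178) and (662,195), against (181,172)/(248,266) and (559,176)/(665,200) predicted. The gripper is clear of it, so I hand the job in.

```bash
python3 -c "
from bench import manip
print(manip.close_job())"
```

```text
the job is handed in; nothing more can be done
None
```

The round mould's wing nut broke free after three swings to each side, is turned about 60° anticlockwise from where it was stuck, and is released; the square mould's nut was never touched, and the job is handed in at about 16 s.

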